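# Centre the tray on the floating scale platform

### The job

The covered steel tray has been left askew on the weighing scale's small floating platform, hanging over its edge. Gently slide it, without lifting it or pushing hard, until it sits on the platform with no edge hanging over once you have let go and the platform has sprung back; then press the scale's round key all the way down and let it come up again. Do not shove the bottle, jar or carton standing nearby.

Things in the scene. Friction and masses are not known exactly. Their poses are not given: they have to be found in the camera images.
- platform_rest (a point): Centre of the top of the scale's dark grey floating platform when it is at rest: 126 mm along x, 156 mm along y, 8 mm thick, top 62 mm above the bench. Axes along its sides, z up. This point does NOT follow the platform when it gives sideways: a push on the platform, or on the tray on it, shifts it 3.3 mm per newton (300 N/m, up to 35 mm, no turning); it springs back.
- tray: Loose closed flat steel tray, a plain slab 110 mm (x) by 140 mm (y) by 28 mm high, 0.6 to 0.9 kg, too wide to grip; lies on the platform, long sides roughly parallel, shifted to the platform's +y. Origin: centre of underside. Pushed, it first carries the platform along and slides on it only above 2.5 to 7 N (more if pressed down), then springs back with it when let go. 15 N is too hard.
- tray_center (a point): Centre of the tray, half-way up (14 mm above its underside); axes as the tray's.
- corner_fl (a point): Upright corner edge of the tray at its -x, +y (half-way up).
- corner_fr (a point): Upright corner edge of the tray at its -x, -y (half-way up).
- corner_bl (a point): Upright corner edge of the tray at its +x, +y (half-way up).
- corner_br (a point): Upright corner edge of the tray at its +x, -y (half-way up).
- scale: The scale, fixed to the bench, with all it carries. Origin on the bench under the platform's rest centre, axes as platform_rest. White housing 130 mm along x, from 78 mm on the +y side to 158 mm on the -y side, its top 43 mm above the bench; beyond the platform on the -y side is a panel with display and key. The platform gives sideways only, not down.
- key_top (a point): Centre of the top of the round key (24 mm across) on the scale's panel, 35 mm towards -x and 128 mm towards -y of the scale's origin. It is pressed straight down.
- key (a joint): Travel of the key: 0 up, 0.006 m fully down; the spring takes 4 N, then it meets a hard stop (over 25 N is too hard); springs back up.
- bottle: Bystander: capped white bottle 64 mm across, 170 mm high, left of the scale. Origin at the centre of its underside.
- jar: Bystander: clear jar with steel cap, 72 mm across, 85 mm high, left of the scale. Origin at the centre of its underside.
- carton: Bystander: closed cardboard carton 120 x 220 x 80 mm, right of the scale. Origin at the centre of its underside.
Things that resemble listed ones, but are neither listed nor needed, are in the scene too. Several things have the shape of the tray; the one meant has the colours described above.

How it is judged (in metres and radians):
On the way, in this order (a step that is already met when the one before it is completed fails the run):
1. the tray lies at rest on the platform, let go, with no edge beyond the platform's rest outline (x of corner_fl in the frame of platform_rest between -0.063 and 0.063 m and y of corner_fl in the frame of platform_rest between -0.078 and 0.078 m and x of corner_fr in the frame of platform_rest between -0.063 and 0.063 m and y of corner_fr in the frame of platform_rest between -0.078 and 0.078 m and x of corner_bl in the frame of platform_rest between -0.063 and 0.063 m and y of corner_bl in the frame of platform_rest between -0.078 and 0.078 m and x of corner_br in the frame of platform_rest between -0.063 and 0.063 m and y of corner_br in the frame of platform_rest between -0.078 and 0.078 m and z of tray_center in the frame of platform_rest between 0.01 and 0.018 m and linear speed of tray below 0.01 m/s and contact force between each of the arm, the fingers and tray below 0.05 N), for 0.3 s.
2. the key is pressed down (4.5 mm or more of its 6 mm) (value of joint key above 0.0045 m), for 0.05 s.
At the end, for the whole second after the job is handed in: the tray lies flat and still on the platform (half-height 10 to 18 mm above it), untouched, all four corners within the platform's 126 x 156 mm outline (8 mm to spare all round when exactly centred), and the key has come up again (under 2 mm) (all of step 1 and value of joint key below 0.002 m).
It fails at once if the tray is pushed with more than 15 N (contact force between any of the arm, the fingers and tray above 15 N).
It fails at once if the scale is pressed or knocked with more than 25 N (contact force between any of the arm, the fingers and scale above 25 N).
It fails at once if the tray is lifted or tipped (z of tray_center in the frame of platform_rest above 0.03 m or angle between tray_center's own z axis and vertical above 0.15 rad).
It fails at once if a bystander is shoved more than 20 mm (distance of any of bottle, jar, carton from where it was at the start of the episode above 0.02 m).
It also fails if it takes over 72 s, if anything falls off the work surface, if the arm or the gripper's body presses on something with over 40 N, if the wrist force passes 120 N, or if a joint passes its speed limit or range.

### The arm

A 6-joint arm with a two-finger parallel gripper is mounted at the origin on the work surface. World frame = base frame: x ahead of the robot, y to its left, z up, the work surface at z = 0. Lengths are in mm, angles in rad, forces in N, time in s.
With the tool pointing down it reaches from about 300 to 775 mm from the base axis. Payload 14.6 kg.
Tool frame: the origin (TCP) lies on the centre line of the jaws, within the pads' length; the fingertips stand 19 mm ahead of it and the grasp point (between the pads) is the TCP (bot.tip_reach is the distance from the TCP to the fingertips, in mm); y points along the fingers, x is the direction in which the jaws open and shut, and the axes are right-handed (so a half turn about y gives the same grasp; the last joint's range is limited). The gripper opens to 85 mm and grips with 20 to 120 N. Pads are 22 mm wide; open, the fingers measure 114 mm over their backs; the gripper's body (76 mm by 85 mm) begins 54 mm behind the grasp point. The pads swing forward as they close: fully open they stand 13 mm farther back than shut.
Start: joints at [1.228, 0.3, 1.521, -0, 1.321, -0.067], TCP at [149.772, 529.205, 250.281] pointing down, gripper open.
Joint ranges: [-3.03, 3.03], [-0.79, 2.21], [0.23, 2.52], [-1.04, 4.18], [0, 3.07], [-2.55, 2.55]. Speed limits (rad/s): [2.22, 2.22, 2.57, 3.14, 3.14, 3.14].

### API

Orientations are given as a unit quaternion [w, x, y, z].
In Python, from rig import bot gives the robot as it stands. Calls block until the motion is done:
- bot.move_to(position, orientation): joint-space move of the TCP to a pose.
- bot.servo_line(position, attitude=None, speed=150, until_force=None): straight line of the TCP; attitude=None keeps the orientation; speed is the mean speed in mm/s. With until_force (N) it stops when the force on the tool has changed by that much, and returns True; else False.
- bot.move_joints(angles): joint-space move.
- bot.move_gripper(opening, grip_force=None): finger opening in mm; grip_force is the grip in N (None keeps the last); returns when the fingers have stopped.
- bot.dwell(seconds).
- bot.ik(position, orientation): joint angles nearest the present ones, or None.
- bot.read_state(): the state.
- bot.read_camera(name): name is "side" or "top"; returns a dict with "image" (420x560x3 uint8, blue, green, red), "depth" (420x560 float32, mm along the optical axis (not along the pixel's ray), 0 where there is no reading), "fovy" (degrees; the focal length in pixels is half the picture's height over the tangent of half this angle, whatever the lens; pixels are square), "cx", "cy" (the principal point, pixels), "eye" and "attitude" of the camera in the world. Camera axes: x right, y down, z forward; pixel columns grow to the right and rows downward; lengths in mm; the calibration is good to about 2 mm. A picture is of the moment at which its call begins.
A pose or a line that the arm cannot do raises bot.MotionError and nothing moves.
- bot.finish_job(): hands the job in, once; it reports no verdict.
The state is a dict: "clock": time; "joint_positions": joint angles; "qvel": joint speeds; "effort": joint torques, N m; "ee_pos": TCP position; "tool_rot": TCP orientation; "ft_force": force on the tool from outside, world axes, zero at the start; "moment": the same for the moment, N m; "grip_width": finger opening in mm.
Only numpy, scipy, OpenCV 4.12 (cv2) and the standard library are available. Lean on these libraries where they do the work, as an engineer would, in place of code of your own. Each camera call takes 0.05 s, during which the arm holds its last target.

## Working session

There is one attempt and no reset: what is moved stays moved. The work goes in short steps, each a Python script; the robot and the scene stay as the last script left them, time stands still between calls to the robot, and variables do not carry over. Pictures are saved under pics/ and viewed, and the job is handed in when it is done.

```bash
mkdir -p pics; ls; python3 - <<'E'
from rig import bot
import cv2,numpy as np
for n in ("top","side"):
    c=bot.read_camera(n); cv2.imwrite(f"pics/{n}0.png",c["image"]); np.savez(f"{n}0.npz",**c)
    print(n,c["fovy"],c["cx"],c["cy"],c["eye"],c["attitude"])
s=bot.read_state();print(s["clock"],s["tool_rot"],s["ft_force"],s["grip_width"],bot.tip_reach)
E
```

```text
pics
top 48.83566141971041 277.24895049191906 199.76233424891052 [ 189.88283816   39.12330467 1531.2457782 ] [ 0.07119113 -0.67868138  0.72669356 -0.07899294]
side 57.57916433861534 282.410822983325 208.9582288671578 [ 364.23541481 -760.23006631  677.73559856] [-0.44299114  0.89195073 -0.08176351  0.03869723]
0.1 [-0.56376192  0.56420608  0.42620852 -0.42683756] [-1.16571605 -0.6376755   0.42067943] 85.24622870826347 19.0
```

View pics/top0.png

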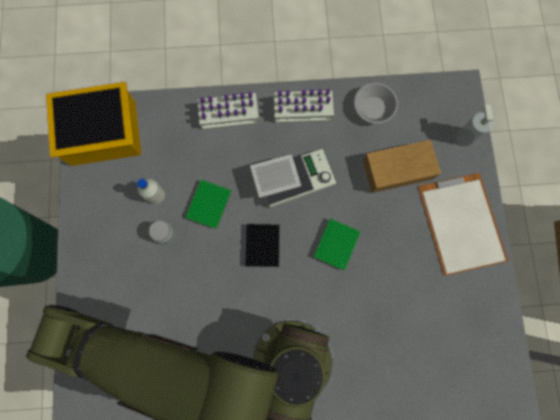

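View pics/side0.png

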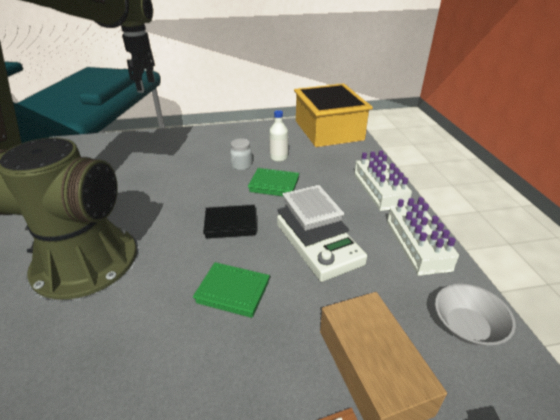

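The top view shows the scale and tray around pixel (290,177), with the key near (325,177). The bottle is at (150,190), the jar at (160,232) and the carton at (402,165). Next I'll measure them.

```bash
cat > h.py <<'E'
import numpy as np,cv2
from scipy.spatial.transform import Rotation as R
def rot(q): return R.from_quat([q[1],q[2],q[3],q[0]]).as_matrix()
def foc(c): return 210/np.tan(np.radians(float(c["fovy"])/2))
def rays(c,uv):
    uv=np.atleast_2d(uv).astype(float); f=foc(c)
    d=np.c_[(uv[:,0]-c["cx"])/f,(uv[:,1]-c["cy"])/f,np.ones(len(uv))]
    return d@rot(c["attitude"]).T
def plane(c,uv,z):
    d=rays(c,uv); e=np.asarray(c["eye"]); return e+d*((z-e[2])/d[:,2])[:,None]
def cloud(c):
    v,u=np.mgrid[0:420,0:560]; d=rays(c,np.c_[u.ravel(),v.ravel()])
    return (np.asarray(c["eye"])+d*c["depth"].ravel()[:,None]).reshape(420,560,3)
E
python3 - <<'E'
import numpy as np,cv2
from h import *
for n,(x0,y0,x1,y1) in (("top",(235,140,345,215)),("side",(265,175,375,285))):
    c=dict(np.load(f"{n}0.npz")); P=cloud(c); im=c["image"]
    k=7 if n=="top" else 5
    cv2.imwrite(f"pics/{n}crop.png",cv2.resize(im[y0:y1,x0:x1],None,fx=k,fy=k,interpolation=cv2.INTER_CUBIC))
    for uv in ([(275,175),(287,198),(325,177),(262,215)] if n=="top" else [(315,205),(305,222),(340,262),(326,256)]):
        print(n,uv,P[uv[1],uv[0]].round(1),im[uv[1],uv[0]])
    Z=P[...,2]
    H=np.clip((Z+10)*2,0,255).astype(np.uint8)
    cv2.imwrite(f"pics/{n}H.png",cv2.resize(H[y0:y1,x0:x1],None,fx=k,fy=k,interpolation=cv2.INTER_NEAREST))
E
```

```text
top (275, 175) [579.8  14.1 100.1] [129 134 132]
top (287, 198) [510.7 -20.3  60. ] [102 110 108]
top (325, 177) [ 572.  -149.9   63.2] [164 183 177]
top (262, 215) [ 4.712e+02  6.540e+01 -1.000e-01] [91 96 92]
side (315, 205) [586.3  -0.6  92.8] [169 174 175]
side (305, 222) [546.1 -60.8  90.8] [212 218 220]
side (340, 262) [ 606.7 -163.9   44.9] [225 235 233]
side (326, 256) [ 573.1 -159.2   65.7] [228 239 236]
```

View pics/topcrop.png

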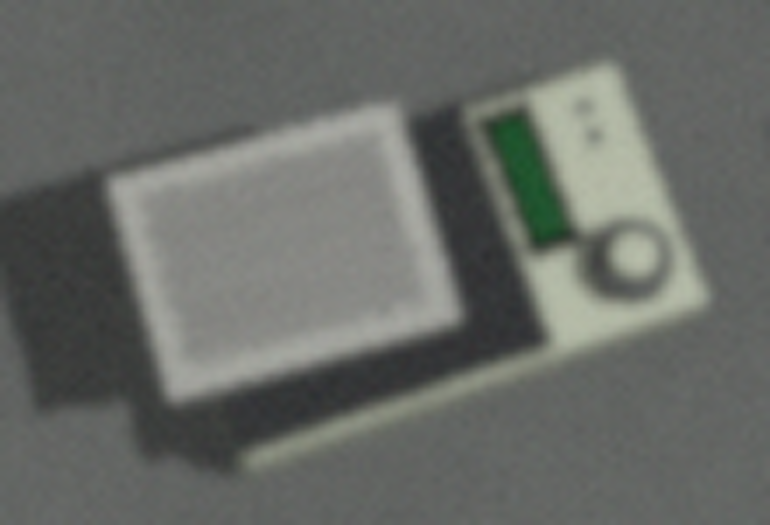

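View pics/sidecrop.png

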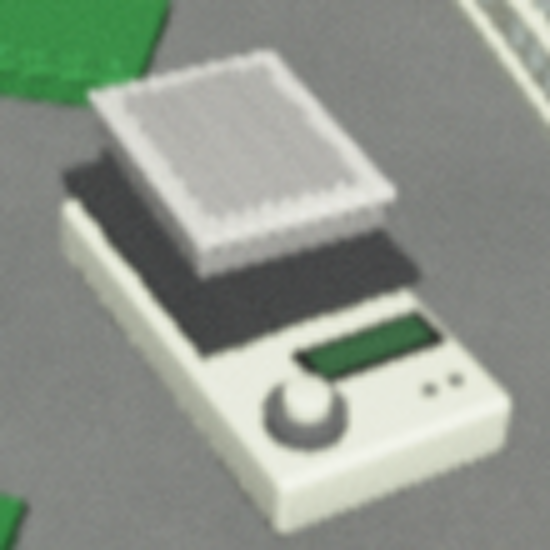

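View pics/topH.png

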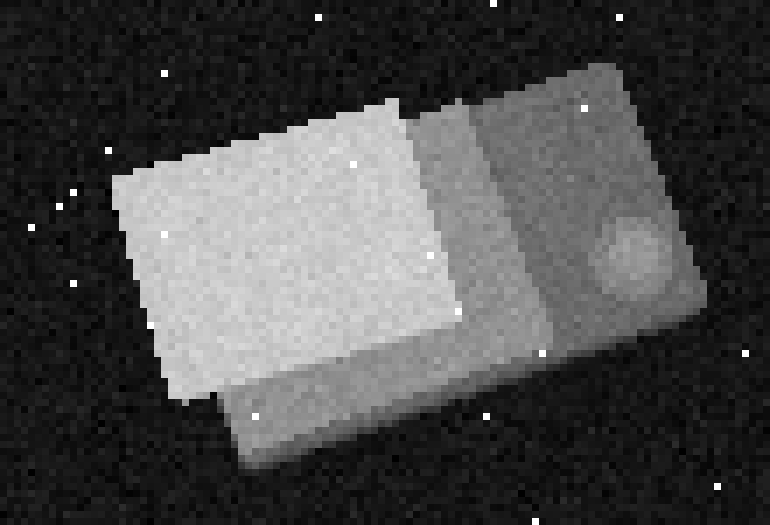

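```bash
cat >> h.py <<'E'
def contour_xy(c,mask,z):
    """largest contour of mask, subpixel-smoothed, cast on plane z"""
    k=8; m=cv2.resize(cv2.GaussianBlur(mask.astype(np.float32),(0,0),0.8),None,fx=k,fy=k,interpolation=cv2.INTER_LINEAR)
    cs,_=cv2.findContours((m>.5).astype(np.uint8),cv2.RETR_EXTERNAL,cv2.CHAIN_APPROX_NONE)
    q=max(cs,key=cv2.contourArea)[:,0,:]
    return plane(c,(q+0.5)/k-0.5,z)[:,:2]
def lines(xy,ang0,keep=0.6):
    """fit 4 sides of a rectangle-like contour; returns list of (normal angle, offset) for normals ang0+k*90deg"""
    ctr,(w,h),_=cv2.minAreaRect(xy.astype(np.float32)); ctr=np.array(ctr); out=[]
    for k in range(4):
        a=ang0+k*np.pi/2; n=np.array([np.cos(a),np.sin(a)]); t=np.array([-n[1],n[0]])
        s=(xy-ctr)@n; r=(xy-ctr)@t
        hw=np.abs(r).max()*keep
        sel=(abs(r)<hw)&(s>0); 
        vx,vy,px,py=cv2.fitLine(xy[sel].astype(np.float32),cv2.DIST_HUBER,0,1e-3,1e-3).ravel()
        nn=np.array([vy,-vx]); nn*=np.sign(nn@n); out.append((np.arctan2(nn[1],nn[0]),np.array([px,py])@nn,nn))
    return out
def meet(l1,l2): return np.linalg.solve(np.array([l1[2],l2[2]]),[l1[1],l2[1]])
def tray_pose(c):
    Z=cloud(c)[...,2].astype(np.float32); Z=cv2.medianBlur(Z,3)
    m=(Z>78)&(Z<110); n,l,st,ce=cv2.connectedComponentsWithStats(m.astype(np.uint8))
    # top camera: component nearest expected scale place
    i=1+np.argmin([np.hypot(*(plane(c,ce[j],90)[0,:2]-[575,5])) + (1e4 if st[j,4]<500 else 0) for j in range(1,n)])
    xy=contour_xy(c,l==i,90)
    r=cv2.minAreaRect(xy.astype(np.float32)); b=cv2.boxPoints(r)
    e=[b[(j+1)%4]-b[j] for j in range(4)]; e=[v for v in e if np.linalg.norm(v)<(min(r[1])+max(r[1]))/2]
    a=[np.arctan2(v[1],v[0]) for v in e]; a=min(a,key=abs)
    L=lines(xy,a)
    P=[meet(L[i],L[(i+1)%4]) for i in range(4)] # bl, fl, fr, br
    yaw=np.mean([np.angle(np.exp(1j*(L[k][0]-k*np.pi/2))) for k in range(4)])
    return np.mean(P,0),yaw,np.array(P),[L[0][1]+L[2][1],L[1][1]+L[3][1]]
E
python3 - <<'E'
from h import *
c=dict(np.load("top0.npz"))
ctr,yaw,P,size=tray_pose(c); print("tray",ctr.round(1),np.degrees(yaw).round(2),size); print(P.round(1))
Z=cv2.medianBlur(cloud(c)[...,2].astype(np.float32),3)
box=np.zeros_like(Z,bool); box[145:212,240:342]=1
im=c["image"]
# plaftform + tray mask edges
pl=(Z>53)&box
L=None
m=(Z>20)&box
xy=contour_xy(c,m,43)
ls=lines(xy,yaw,0.5)
for l in ls: print("housing",np.degrees(l[0]).round(2),l[1].round(1))
# white panel from colour
hsv=cv2.cvtColor(im,cv2.COLOR_BGR2HSV)
k=(Z>53)&box; k[:, :315]=0
n,l,st,ce=cv2.connectedComponentsWithStats(k.astype(np.uint8)); i=1+np.argmax(st[1:,4]); print("key",st[i],plane(c,ce[i],64), np.median(Z[l==i]))
# platform points z in 54..70, x<316
mm=(Z>54)&(Z<70)&box; mm[:,316:]=0
pts=cloud(c)[mm][:,:2]; print(len(pts), np.median(Z[mm]))
np.save("plat.npy",pts)
for y in (-1,):
    for z in (62,):
        xy=contour_xy(c,(Z>53)&box&(np.arange(560)[None]<316),62)
        for l in lines(xy,yaw,.4): print("plat+tray",np.degrees(l[0]).round(2),l[1].round(1))
E
```

```text
tray [582.2  13.3] 12.0 [np.float32(109.94617), np.float32(139.81729)]
[[621.6  92.9]
 [513.9  70.1]
 [542.7 -66.4]
 [650.8 -43.5]]
housing 4.93 652.2
housing 102.81 -47.8
housing -164.16 -479.7
housing -74.06 332.8
key [320 171  11  11  99] [[ 574.43248166 -150.25660301   64.        ]] 58.436047
692 62.738445
plat+tray 11.83 636.2
plat+tray 101.99 -39.0
plat+tray -164.28 -485.2
plat+tray -74.28 251.6
```

```bash
python3 - <<'E'
from h import *
c=dict(np.load("top0.npz"))
Z=cv2.medianBlur(cloud(c)[...,2].astype(np.float32),3)
box=np.zeros_like(Z,bool); box[145:212,240:342]=1
yaw=np.radians(15.8); ex=np.array([np.cos(yaw),np.sin(yaw)]); ey=np.array([-ex[1],ex[0]])
def fit(xy,n,lo,hi,tdir,side):
    # points with t in [lo,hi], outermost half along n
    t=xy@tdir; s=xy@n; sel=(t>lo)&(t<hi)&(side(s))
    v=cv2.fitLine(xy[sel].astype(np.float32),cv2.DIST_HUBER,0,1e-3,1e-3).ravel()
    a=np.degrees(np.arctan(v[1]/v[0])); return a, np.median(s[sel]), sel.sum()
# initial: centre scale coords (548.2,-173.6)
cx,cy=548.5,-173.6
for th,z in ((25,43),(32,43),(37,43)):
    xy=contour_xy(c,(Z>th)&box,43)
    print("house th",th,"back",fit(xy,ex,cy-150,cy-95,ey,lambda s:s>cx+40)," -y",fit(xy,ey,cx-45,cx+45,ex,lambda s:s<cy-130),"front",fit(xy,ex,cy-150,cy-95,ey,lambda s:s<cx-40))
for th in (54,56,58):
    xy=contour_xy(c,(Z>th)&box&(np.arange(560)[None]<316),62)
    print("plat th",th,"front",fit(xy,ex,cy-60,cy+20,ey,lambda s:s<cx-50)," -y",fit(xy,ey,cx-45,cx+45,ex,lambda s:s<cy-60))
c=dict(np.load("side0.npz")); P=cloud(c)
Z=cv2.medianBlur(P[...,2].astype(np.float32),3)
box=np.zeros_like(Z,bool); box[180:285,265:375]=1
for th in (35,39):
    xy=contour_xy(c,(Z>th)&box,43)
    print("side house",th,"front",fit(xy,ex,cy-150,cy-95,ey,lambda s:s<cx-40),"back",fit(xy,ex,cy-150,cy-95,ey,lambda s:s>cx+40),"-y",fit(xy,ey,cx-45,cx+45,ex,lambda s:s<cy-130))
for nm,zb in (("bottle",None),):
    pass
E
```

```text
house th 25 back (np.float32(-74.60669), np.float64(612.5331836582108), np.int64(123))  -y (np.float32(15.875944), np.float64(-331.478471524443), np.int64(195)) front (np.float32(-74.63035), np.float64(480.57987574899164), np.int64(124))
house th 32 back (np.float32(-74.60669), np.float64(612.5331836582108), np.int64(123))  -y (np.float32(15.875944), np.float64(-331.478471524443), np.int64(195)) front (np.float32(-74.29271), np.float64(482.0080111891529), np.int64(123))
house th 37 back (np.float32(-74.00893), np.float64(612.2911962130768), np.int64(122))  -y (np.float32(15.941994), np.float64(-331.31091289106234), np.int64(195)) front (np.float32(-73.13562), np.float64(483.1702216850132), np.int64(123))
plat th 54 front (np.float32(-73.91443), np.float64(485.1547945022451), np.int64(185))  -y (np.float32(16.291828), np.float64(-252.30182699044474), np.int64(197))
plat th 56 front (np.float32(-73.64629), np.float64(485.3368855488465), np.int64(185))  -y (np.float32(15.990399), np.float64(-252.13702141502802), np.int64(198))
plat th 58 front (np.float32(-73.8157), np.float64(485.5148374271635), np.int64(185))  -y (np.float32(16.580875), np.float64(-251.44973918603364), np.int64(199))
side house 35 front (np.float32(-74.99573), np.float64(480.02678206083635), np.int64(127)) back (np.float32(-72.5005), np.float64(612.610798991297), np.int64(125)) -y (np.float32(16.733624), np.float64(-336.0795134505985), np.int64(260))
side house 39 front (np.float32(-76.39263), np.float64(482.2970254377133), np.int64(126)) back (np.float32(-72.5005), np.float64(612.610798991297), np.int64(125)) -y (np.float32(15.51308), np.float64(-332.7238030748189), np.int64(261))
```

```bash
cat >> h.py <<'E'
YAW=np.radians(15.9)
EX=np.array([np.cos(YAW),np.sin(YAW)]); EY=np.array([-EX[1],EX[0]])
C=548.0*EX-173.7*EY
def W(sx,sy,z): return list(C+sx*EX+sy*EY)+[z]
def S(p): d=np.asarray(p)[:2]-C; return np.array([d@EX,d@EY])
def quat(xdir):
    x=np.array([xdir[0],xdir[1],0.]); y=np.array([0,0,-1.]); z=np.cross(x,y)
    q=R.from_matrix(np.c_[x,y,z]).as_quat(); return [q[3],q[0],q[1],q[2]]
E
python3 - <<'E'
from h import *
from rig import bot
print("C",C, "tray rel",S([582.2,13.3]))
print(rot(bot.read_state()["tool_rot"]).round(2))
for nm,p,ds in (("ypush",W(10,140,95),(EX,-EX)),("ypushend",W(10,55,95),(EX,-EX)),("xpush",W(120,10,95),(EY,-EY)),("xend",W(45,0,95),(EY,-EY)),("key",W(-35,-128,150),(EX,-EX,EY,-EY))):
    for d in ds: 
        j=bot.ik(p,quat(d)); print(nm,None if j is None else np.round(j,2))
P=cloud(dict(np.load("top0.npz")))
for nm,uv in (("bottle",(150,190)),("jar",(160,232)),("carton",(402,165)),("rack1",(228,110)),("rack2",(303,105)),("bowl",(376,103))):
    print(nm,P[uv[1]-2:uv[1]+3,uv[0]-2:uv[0]+3].reshape(-1,3).max(0).round(), S(np.median(P[uv[1]-2:uv[1]+3,uv[0]-2:uv[0]+3].reshape(-1,3),0)).round())
E
```

```text
C [574.62095392 -16.92481363] tray rel [15.56944803 26.99210229]
[[ 0.27 -0.   -0.96]
 [ 0.96 -0.    0.27]
 [-0.   -1.    0.  ]]
ypush [ 0.15  0.49  1.64 -0.    1.01 -0.13]
ypush None
ypushend [ 0.    0.52  1.61 -0.    1.02 -0.27]
ypushend None
xpush [-0.02  0.75  1.21 -0.    1.17 -1.86]
xpush [-0.02  0.75  1.21 -0.    1.17  1.28]
xend [-0.07  0.61  1.46 -0.    1.08 -1.92]
xend [-0.07  0.61  1.46 -0.    1.08  1.23]
key [-0.32  0.49  1.49 -0.    1.15 -0.59]
key [-0.32  0.49  1.49 -0.    1.15  2.55]
key [-0.32  0.49  1.49 -0.    1.15 -2.16]
key [-0.32  0.49  1.49 -0.    1.15  0.98]
bottle [558. 413. 140.] [ 94. 414.]
jar [431. 395.  92.] [-35. 431.]
carton [ 598.   39. 1531.] [ -90. -376.]
rack1 [840. 164.  94.] [288.  97.]
rack2 [841. -91.  93.] [ 223. -146.]
bowl [ 855. -353.   12.] [ 166. -406.]
```

```bash
python3 - <<'E'
from h import *
from rig import bot
bot.move_gripper(60)
q=quat(EX)
bot.move_to(W(15.5,140,200),q)
bot.servo_line(W(15.5,140,95))
s=bot.read_state(); print(s["clock"],s["ee_pos"],s["ft_force"],s["grip_width"])
for n in ("side","top"):
    c=bot.read_camera(n); np.savez(n+"1.npz",**c)
    cv2.imwrite(f"pics/{n}1.png",cv2.resize(c["image"][80:290,200:420] if n=="side" else c["image"][120:280,180:400],None,fx=2.7,fy=2.7,interpolation=cv2.INTER_CUBIC))
E
```

```text
3.3917 [551.60889494 122.14742298  95.89168464] [-0.31009138 -1.12121979  0.73958306] 60.11583403259902
```

View pics/side1.png

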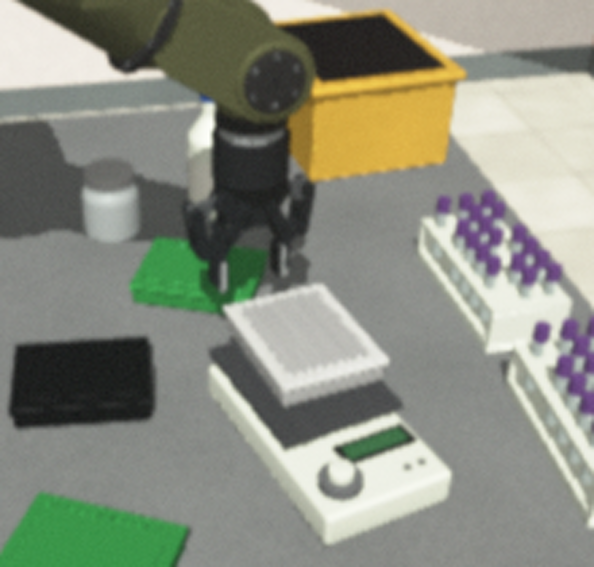

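View pics/top1.png

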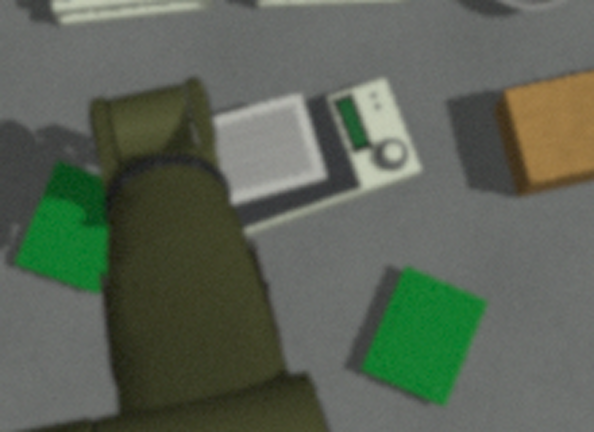

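```bash
python3 - <<'E'
from h import *
c=dict(np.load("side1.npz")); P=cloud(c)
m=np.zeros((420,560),bool); m[150:200,268:320]=1
T=np.array([551.6,122.1])
d=P[...,:2]-T; a=d@EX; b=d@EY
sel=m&(abs(b)<25)&(abs(a)<60)&(P[...,2]>40)&(P[...,2]<150)
for lo in range(-60,60,10):
    k=sel&(a>=lo)&(a<lo+10)
    if k.sum()>3: print(lo,k.sum(),"zmin",np.percentile(P[k][:,2],[2,20]).round(1),"b",np.percentile(b[k&(P[...,2]<100)],[5,50]).round(1) if (k&(P[...,2]<100)).any() else None)
E
```

```text
-60 20 zmin [131.2 135.1] b None
-50 53 zmin [ 91.9 103.4] b [-4.9  0.2]
-40 85 zmin [ 87.  101.7] b [-11.1  -8.3]
-30 15 zmin [100.  112.1] b [-8.9 -8.9]
20 38 zmin [88.8 95. ] b [-9.1 -0.5]
30 77 zmin [ 84.3 101.1] b [-11.3  -6.1]
40 31 zmin [ 95.3 113.7] b [-5.8 -5.7]
50 35 zmin [131.5 137.3] b None
```

```bash
cat >> h.py <<'E'
def ft(bot,n=4):
    f=[]
    for _ in range(n): f.append(bot.read_state()["ft_force"]); bot.dwell(0.03)
    return np.mean(f,0)
E
python3 - <<'E'
from h import *
from rig import bot
X=15.5
bot.servo_line(W(X,140,81))
bot.servo_line(W(X,116,81),speed=60)
bot.dwell(.2); b=ft(bot,8); print("base",b.round(2))
sy=116
while sy>66:
    sy-=3
    bot.servo_line(W(X,sy,81),speed=20)
    s=bot.read_state(); f=ft(bot,3)-b; F=f[:2]@EY; e=S(s["ee_pos"])
    print(sy,s["clock"],e.round(1),round(s["ee_pos"][2],1),"Fy %.2f Fx %.2f Fz %.2f"%(F,f[:2]@EX,f[2]))
    if F>10: print("STOP");break
    if F>1 and e[1]<81-3.33*F+3: print("near");break
E
```

```text
base [0.1  0.06 0.18]
113 5.0583 [ 15.5 112.8] 81.0 Fy 0.10 Fx -0.28 Fz -0.82
110 5.4583 [ 15.5 109.9] 81.0 Fy 0.74 Fx -0.39 Fz -0.30
107 5.8583 [ 15.5 106.9] 81.0 Fy 1.24 Fx 0.29 Fz -0.44
104 6.2583 [ 15.5 103.9] 81.0 Fy 2.07 Fx -0.01 Fz -0.16
101 6.6583 [ 15.5 100.9] 81.0 Fy 3.17 Fx -0.34 Fz 0.56
98 7.0583 [15.5 97.9] 81.0 Fy 3.70 Fx -0.34 Fz 0.70
95 7.4583 [15.5 95. ] 81.0 Fy 4.42 Fx -0.82 Fz 1.49
92 7.8583 [15.5 92. ] 81.0 Fy 3.84 Fx -0.46 Fz 1.74
89 8.2583 [15.5 89. ] 81.0 Fy 4.64 Fx -1.43 Fz 1.58
86 8.6583 [15.5 86.1] 81.0 Fy 4.86 Fx -0.98 Fz 2.62
83 9.0583 [15.5 83.1] 81.0 Fy 5.12 Fx -1.27 Fz 1.92
80 9.4583 [15.5 80.1] 81.0 Fy 4.86 Fx -0.46 Fz 2.50
77 9.8583 [15.5 77.1] 81.0 Fy 4.57 Fx -0.67 Fz 2.24
74 10.2583 [15.5 74.1] 81.0 Fy 5.30 Fx -0.60 Fz 2.42
71 10.6583 [15.5 71.2] 81.0 Fy 4.96 Fx 0.01 Fz 2.52
68 11.0583 [15.5 68.1] 81.0 Fy 4.96 Fx -0.74 Fz 2.34
65 11.4583 [15.5 65.1] 81.0 Fy 5.48 Fx -0.45 Fz 2.82
near
```

```bash
cat >> h.py <<'E'
def look(bot,tag):
    bot.move_joints([1.228, 0.3, 1.521, 0, 1.321, -0.067])
    bot.dwell(.2)
    c=bot.read_camera("top"); np.savez(f"top{tag}.npz",**c)
    cv2.imwrite(f"pics/top{tag}.png",cv2.resize(c["image"][130:225,235:345],None,fx=6,fy=6,interpolation=cv2.INTER_CUBIC))
    ctr,yaw,P,size=tray_pose(c); print("tray rel",S(ctr).round(1),np.degrees(yaw-YAW).round(2),np.round(size,1)); print(np.array([S(p) for p in P]).round(1))
    print(bot.read_state()["clock"])
E
python3 - <<'E'
from h import *
from rig import bot
bot.servo_line(W(15.5,100,81),speed=20)
bot.servo_line(W(15.5,125,81),speed=100)
bot.servo_line(W(15.5,135,220))
look(bot,2)
E
```

```text
tray rel [19.2  0.7] -0.05 [110.8 138.4]
[[ 74.7  70.7]
 [-35.9  70.3]
 [-36.3 -69.2]
 [ 74.1 -69.1]]
17.2583
```

View pics/top2.png

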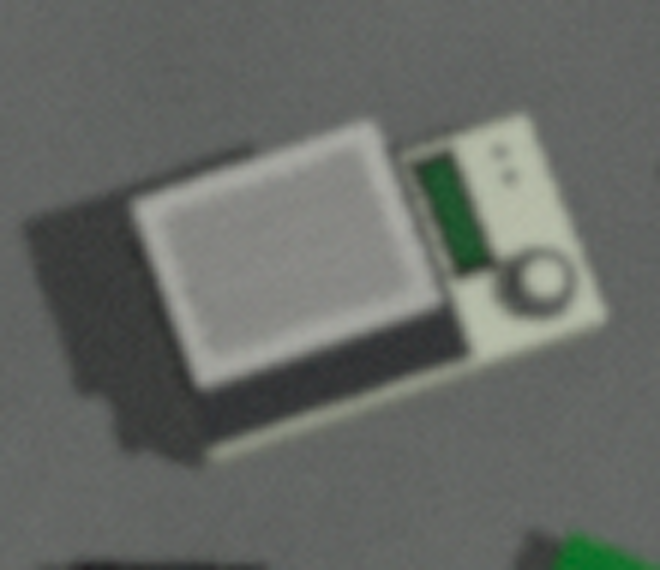

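The picture shows the tray square to the platform, 0.7 mm off in y. It overhangs only at +x, along its upper edge from (135,200) to (365,125). Next is the -x push.

```bash
python3 - <<'E'
from h import *
from rig import bot
q=quat(-EY); Y=0.7
bot.move_to(W(120,Y,200),q)
bot.servo_line(W(120,Y,81))
bot.servo_line(W(93,Y,81),speed=60)
bot.dwell(.2); b=ft(bot,8); print("base",b.round(2))
sx=93; Fs=[]
while sx>46:
    sx-=3 if sx>57 else 1.5
    bot.servo_line(W(sx,Y,81),speed=20)
    s=bot.read_state(); f=ft(bot,3)-b; F=f[:2]@EX; e=S(s["ee_pos"]); Fs.append(F)
    Fm=np.mean(Fs[-4:])
    print(sx,round(s["clock"],2),e.round(1),"Fx %.2f Fy %.2f Fz %.2f"%(F,f[:2]@EY,f[2]))
    if F>10: print("STOP");break
    if Fm>1 and e[0]<66-3.33*Fm+1: print("near");break
bot.servo_line(W(85,Y,81),speed=20)
bot.servo_line(W(115,Y,81),speed=100)
bot.servo_line(W(115,Y,220))
look(bot,3)
E
```

```text
base [0.19 0.11 0.07]
90 22.2 [89.9  0.7] Fx -0.03 Fy 0.03 Fz 0.06
87 22.6 [86.9  0.7] Fx -0.69 Fy 0.35 Fz 0.15
84 23.0 [83.9  0.7] Fx 0.44 Fy -0.02 Fz -0.47
81 23.4 [80.9  0.7] Fx 1.82 Fy -0.23 Fz -0.64
78 23.8 [77.9  0.7] Fx 1.88 Fy 0.34 Fz -1.08
75 24.2 [75.   0.7] Fx 2.96 Fy -0.39 Fz -0.48
72 24.6 [71.9  0.7] Fx 3.76 Fy -0.20 Fz -0.15
69 25.0 [68.9  0.7] Fx 3.42 Fy -0.28 Fz 0.37
66 25.4 [65.9  0.7] Fx 3.75 Fy -0.03 Fz -0.18
63 25.8 [63.   0.7] Fx 3.70 Fy -0.24 Fz 0.01
60 26.2 [60.   0.7] Fx 3.78 Fy -0.08 Fz -0.03
57 26.6 [57.   0.7] Fx 3.42 Fy -0.17 Fz 0.27
55.5 26.95 [55.5  0.7] Fx 4.14 Fy -0.20 Fz 0.64
54.0 27.3 [54.   0.7] Fx 3.51 Fy 0.05 Fz 0.32
near
tray rel [0.9 0.7] 0.02 [109.1 142.2]
[[ 55.6  70.4]
 [-54.2  70.8]
 [-54.2 -69.2]
 [ 56.4 -69.2]]
33.5
```

View pics/top3.png

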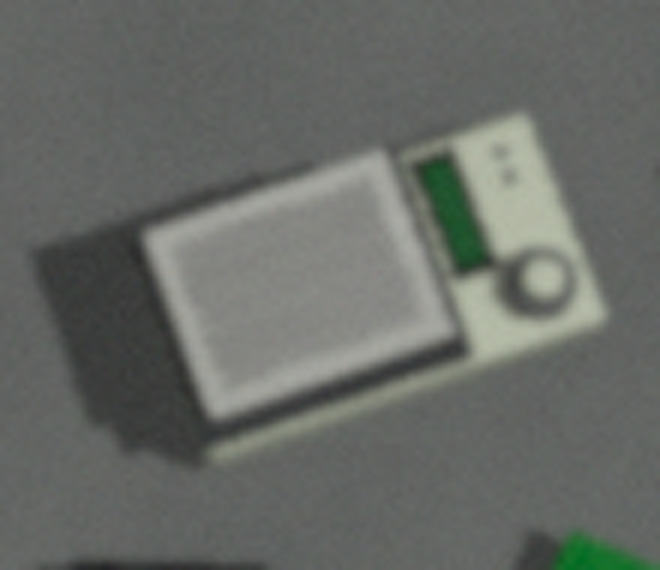

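The tray has sprung back to (0.9, 0.7) mm off centre, with about 6.6 mm or more of margin all round. Now the key.

```bash
python3 - <<'E'
from h import *
from rig import bot
bot.move_gripper(0)
p=(np.array(W(-35,-128,0))[:2]+[574.4,-150.3])/2; print(p, S(p))
q=quat(EX)
bot.move_to([*p,180],q)
bot.servo_line([*p,92])
bot.dwell(.2); b=ft(bot,8); print("base",b.round(2), bot.read_state()["ee_pos"])
z=92; hi=0
while z>66:
    z-=1 if z>84 else .7
    st=bot.servo_line([*p,z],speed=12,until_force=9)
    s=bot.read_state(); f=ft(bot,3)-b
    print(round(z,1),round(s["clock"],2),round(s["ee_pos"][2],2),f.round(2),st)
    if st or f[2]>7: break
bot.dwell(.15)
s=bot.read_state();print(s["ee_pos"],s["ft_force"])
bot.servo_line([*p,z+20],speed=30)
bot.servo_line([*p,200])
look(bot,4)
E
```

```text
[ 575.21339404 -149.95813695] [ -35.87593118 -128.10594702]
base [-0.17  0.22  0.14] [ 575.2765849  -149.97898796   92.17065624]
91 38.38 90.88 [0.65 0.14 0.17] False
90 38.73 89.9 [ 0.22  0.18 -0.16] False
89 39.08 88.91 [ 0.16  0.29 -0.41] False
88 39.43 87.94 [-0.29  0.13  0.21] False
87 39.78 86.92 [ 0.09 -0.16 -0.02] False
86 40.13 85.93 [ 0.35 -0.13  0.19] False
85 40.48 84.91 [-0.36 -0.04 -0.05] False
84 40.83 84.04 [-0.07 -0.02  0.69] False
83.3 41.18 83.31 [0.54 0.01 1.2 ] False
82.6 41.53 82.61 [ 0.83 -0.06  1.69] False
81.9 41.88 81.9 [ 0.55 -0.04  2.05] False
81.2 42.23 81.22 [ 1.32 -0.23  2.09] False
80.5 42.58 80.5 [ 0.74 -0.42  2.5 ] False
79.8 42.93 79.82 [ 0.98 -0.71  3.06] False
79.1 43.28 79.11 [ 0.83 -0.68  3.73] False
78.4 43.63 78.42 [ 1.1  -0.44  3.6 ] False
77.7 43.98 78.01 [-1.17  0.36  7.54] False
[ 575.28827097 -149.96258529   78.04371886] [-1.0125378  0.6628037  7.7914145]
tray rel [0.8 0.7] -0.02 [111.4 142.2]
[[ 56.2  70.4]
 [-54.8  70.8]
 [-54.4 -69.2]
 [ 56.1 -69.2]]
48.9583
```

```bash
python3 - <<'E'
from h import *
for t in ("0","3","4"):
    Z=cloud(dict(np.load(f"top{t}.npz")))[...,2]; print(t,np.median(Z[174:180,322:329]).round(2))
from rig import bot
bot.finish_job()
E
```

```text
0 63.82
3 64.5
4 64.59
the job is handed in; nothing more can be done
```

The tray is back on the platform, the key has been pressed, and the job is handed in; it reported no verdict. It took about 49 s of the 72 s allowed.

- **Tray:** I pushed it with the two open fingers, first towards -y and then towards -x. The -y push also squared it up: its yaw relative to the scale went from about -3.9° to about 0°. The highest force I read while pushing was about 5.5 N, and I backed off slowly after each push so the platform could spring back. In the last top-camera picture its centre is 0.8 and 0.7 mm off the platform's. By those measurements its edges are 6.8 mm or more inside the outline, with calibration good to about 2 mm.
- **Key:** It travelled about 6 mm to the hard stop, where the force was about 7.8 N. The depth image gives its top at 64.6 mm, the same as before the press (63.8 and 64.5 mm), so it came back up.
- **Bystanders:** I never went near the bottle, jar or carton, but I didn't re-measure where they stand.

No check failed. The measured tray size differed from nominal by up to 2.2 mm between pictures, which is pixel resolution.

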